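# Release the tab-lock dial and open the hook cover of a sewing-machine bed

### The arm

A 7-joint arm with a two-finger parallel gripper is mounted at the origin on the work surface. World frame = base frame: x ahead of the robot, y to its left, z up, the work surface at z = 0. Lengths are in m, angles in degrees, forces in N, time in s.
With the tool pointing down it reaches from about 0.35 to 0.9 m from the base axis. Payload 8.1 kg.
Tool frame: the origin (TCP) lies at the centre of the arm's flange, where the gripper is bolted on; the fingertips stand manip.nose_length ahead of it and the grasp point (between the pads) lies 159 mm ahead of it (manip.nose_length is the distance from the TCP to the fingertips, in m); y points along the fingers, z is the direction in which the jaws open and shut, and the axes are right-handed (so a half turn about y gives the same grasp; the last joint's range is limited). The gripper opens to 92 mm and grips with 3 to 60 N. Pads are 19 mm wide; open, the fingers measure 130 mm over their backs; the gripper's body (75 mm by 190 mm) begins 47 mm behind the grasp point.
Start: joints at [-71.597, 24.895, 1.432, 90.138, -0.665, 64.973, -4.303], TCP at [0.257, 0.57, 0.405] pointing down, gripper open.
Joint ranges: [-149.89, 149.89], [-25.12, 119.58], [-72.63, 75.52], [4.76, 147.25], [-75.54, 255.54], [6.69, 114.76], [-157.13, 157.13]. Speed limits (degrees/s): [127.2, 127.2, 172.46, 172.46, 180, 180, 180].

### API

Orientations are given as a 3x3 rotation matrix whose columns are the frame's x, y, z axes.
In Python, from plant import manip, optics, finish_job gives the robot as it stands.
- The arm moves only by the tool carry_out, never from a script. Its argument "increments" is text: rows parted by semicolons, each of 5 numbers parted by spaces: the shift along the tool's x, y, z in mm, then the turn about the tool's y in degrees, then the closure in counts, from 0 (fully open) to 255 (shut). A call has 1 to 12 rows; each row shifts and turns the pose as measured when the row begins, along the tool's axes as they then stand; what a row does not reach is not made up. A row lasts 1/8 s, in which the tool goes at most 62.5 mm and 10.7 degrees, less where a joint would pass 70% of its speed; a pose out of reach is approached as far as the arm can. A call with a gripper value outside its range is refused whole. The fingers move at their own pace and stop on an object; "newtons" is the grip in N (left out, the last holds). Time passes only in rows, so rows that do not move let the fingers close. It gives the time, the measured TCP pose, the force and the opening at its end, in the units of the state.
- manip.get_state(): the state, without advancing time (a new reading comes with each control period).
- optics.snapshot(name): name is "side" or "top"; returns a dict with "frame" (384x512x3 uint8, blue, green, red), "vfov" (degrees; the focal length in pixels is half the picture's height over the tangent of half this angle, whatever the lens; pixels are square), "cx", "cy" (the principal point, pixels), "eye" and "orientation" of the camera in the world. Camera axes: x right, y down, z forward; pixel columns grow to the right and rows downward; lengths in m; the calibration is good to about 2 mm. A picture is of the moment at which its call begins. There is no depth.
- finish_job(): hands the job in, once; it reports no verdict.
The state is a dict: "time": time; "joint_pos": joint angles; "joint_vel": joint speeds; "joint_torque": joint torques, N m; "position": TCP position; "eef_rot": TCP orientation; "wrist_force": force on the tool from outside, world axes, zero at the start; "moment": the same for the moment, N m; "width": finger opening in m.
Only numpy, scipy, OpenCV 4.12 (cv2) and the standard library are available. Lean on these libraries where they do the work, as an engineer would, in place of code of your own. Each camera call takes 0.05 s, during which the arm holds its last target.

### The job

Open up the sewing-machine bed for service: gently pinch the two spring tabs of the grey dial together, turn the dial counter-clockwise (seen from above) until you feel its end stop, without wrenching it, and let go so that both tabs spring out and lock it there. Then take the metal hook cover by its fin and slide it fully open towards the robot's side, without forcing or banging it. Leave the loose parts and tools lying where they are.

Things in the scene. Friction and masses are not known exactly. Their poses are not given: they have to be found in the camera images.
- bed_unit: White plastic bed unit of a sewing machine: fixed block 190 (own x) x 310 (y) x 60 mm high on a 3 mm mat. Origin: centre of its underside; z up, -x towards the robot's side. Dial axis at own (0, -55) mm, cover's fin at (40, 62) mm when shut. A plain thumb wheel 26 mm across at (62, -128) and a steel stud at (-70, -130) take no part.
- lock_plate: Fixed aluminium disc under the dial, 72 mm across, 3 mm thick; carries the hidden lock notches and stops of the dial, and a small steel block that is the cover's end stop. Origin on the dial's axis at the disc's underside, on the bed unit's top; axes as the bed unit's.
- dial: Tab-lock dial: grey core 30 mm across, 46 mm high, on a flange 66 mm across and 6 mm high, from which a flat tongue (10 mm wide, 6 mm high) reaches to 60 mm from the axis. Origin on the turning axis at its underside, 63 mm above the bed unit's underside; z up the axis, own +y along the tongue, own x through the two tabs. Turns with the dial.
- dial_grip (a point): Point on the dial's axis between the tabs, 34 mm above the dial's underside: the height at which to pinch. Turning takes about 0.1 N m with the tabs pressed in; 0.3 to 0.4 N m against it means a stop or the lock; over about 0.6 N m is wrenching.
- dial_turn (a joint): Turn of the dial, rad: 0 locked shut (tongue along the bed's +y, blocking the cover; about 0.04 play), growing counter-clockwise from above. The open stop differs from machine to machine, between 0.80 and 1.31, and must be felt. The open notch lies at the stop: tabs let go within 0.03 rad of it spring out and lock; let go earlier they stay held in by a rim.
- tab_a: Release tab: upright grey paddle 20 mm wide (dial's y), 36 high, 5 thick. Origin: middle of its outer face, 28 mm from the axis when out, 28 mm above the dial's underside; own +x outwards. Slides inwards up to 7 mm against a spring (2 N when out, +1.2 N per mm); pressed 4 mm or more it is free of the lock. Width over both tabs: 56 mm out, 48 just free, 42 bottomed. Over 80 N breaks it.
- tab_b: The other release tab, the same, on the opposite side of the axis. Both must be pressed in at once before the dial turns, so the pinch has to be centred on the axis to about 1 mm.
- cover_slide (a joint): Opening of the hook cover, m: 0 shut, 0.060 fully open at its end stop; moves along the bed unit's own -x. Blocked by the dial's tongue until the dial has turned about 0.7 rad. Friction about 2.5 N; over 40 N on its end stop or the tongue is forcing.
- cover: Aluminium hook cover: plate 80 (x) x 86 (y) x 4 mm on the bed unit's top, with a small lug near the dial and an upright grip fin. Axes as the bed unit's; origin at the bed unit's own (40, 0, 60) mm when shut.
- cover_grip (a point): On the cover's upright grey fin, 12 mm thick (bed unit's x), 44 mm long (y), 38 mm high: the point in the middle of the fin, 24 mm above its foot, 28 mm above the bed unit's top. Moves with the cover.
- screwdriver: red-handled screwdriver, 190 mm, lying on the mat (bystander). Origin at the centre of its underside; not to be disturbed.
- screw_cup: small steel bowl, 76 mm across, 32 mm high (bystander). Origin at the centre of its underside; not to be disturbed.
- thread_spool: spool of thread, 36 mm across, 54 mm high (bystander). Origin at the centre of its underside; not to be disturbed.
- bobbin: steel bobbin, 21 mm across, 11.5 mm high, on the bed unit's far left corner (bystander). Origin at the centre of its underside; not to be disturbed.
- wrench: wrench, 150 mm, on the mat (bystander). Origin at the centre of its underside; not to be disturbed.
- motor: small motor, 95 mm long, 56 mm high, on the mat (bystander). Origin at the centre of its underside; not to be disturbed.
- end_cap: open white plastic end cap, 100 x 70 x 35 mm (bystander). Origin at the centre of its underside; not to be disturbed.

How it is judged (in metres and radians):
On the way, in this order (a step that is already met when the one before it is completed fails the run):
1. both tabs are pinched in (distance between tab_a and tab_b below 0.05 m), for 0.1 s.
2. the dial stands at its open stop with both tabs sprung out (value of joint dial_turn above 0.75 rad and distance between tab_a and tab_b above 0.053 m), for 0.3 s.
3. the cover is slid fully open (value of joint cover_slide above 0.056 m), for 0.2 s.
At the end, for the whole second after the job is handed in: The dial is locked in its open notch (turned more than 0.75 rad with both tabs sprung out, more than 53 mm over the tabs), the cover is open to within 4 mm of its end stop, and both are at rest and let go (all of step 2 and value of joint cover_slide above 0.056 m and velocity of joint cover_slide below 0.005 m/s and velocity of joint dial_turn below 0.05 rad/s); the robot touches nothing.
It fails at once if a tab is squeezed with more than 80 N (contact force between the fingers and tab_a above 80 N or contact force between the fingers and tab_b above 80 N).
It fails at once if the dial is wrenched against its lock or stop with more than 22 N (about 0.55 N m) (contact force between dial and lock_plate above 22 N).
It fails at once if the cover is forced against the dial or banged on its end stop with more than 40 N (contact force between cover and dial above 40 N or contact force between cover and lock_plate above 40 N).
It fails at once if a loose part or tool is moved by more than 30 mm (distance of any of screwdriver, screw_cup, thread_spool, bobbin, wrench, motor, end_cap from where it was at the start of the episode above 0.03 m).
It also fails if it takes over 64 s, if anything falls off the work surface, if the arm or the gripper's body presses on something with over 40 N, if the wrist force passes 120 N, or if a joint passes its speed limit or range.

## Working session

There is one attempt and no reset: what is moved stays moved. The work goes in short steps, Python scripts to look and compute and a tool call to move; the robot and the scene stay as the last step left them, time stands still between calls to the robot, and variables do not carry over. Pictures are saved under pics/ and viewed, and the job is handed in when it is done.

Besides the shell and the picture viewer there is one more tool, called after "Emit:" as name(argument=value, ...) on one line, values as JSON. carry_out: Moves the arm, as the interface text tells. Its arguments: {"type":"object","properties":{"increments":{"type":"string"},"newtons":{"type":"number"}},"required":["increments"]}

```bash
ls; mkdir -p pics
python3 - <<'E'
from plant import manip, optics
import cv2,numpy as np
np.set_printoptions(precision=4,suppress=True)
print(manip.nose_length); s=manip.get_state()
for k in s: print(k,s[k])
for n in("side","top"):
    d=optics.snapshot(n); cv2.imwrite(f"pics/{n}0.png",d["frame"]); print(n,d["vfov"],d["cx"],d["cy"],d["eye"],d["orientation"])
    print([k for k in d])
E
```

```text
pics
0.178
time 0.0
joint_pos [-71.5979  24.937    1.4323  90.1905  -0.6642  64.975   -4.3025]
joint_vel [-0.0117 -0.059  -0.0717  0.084   0.0394 -0.0315 -0.012 ]
joint_torque [  0.0005 -66.7842   0.985  -31.4465  -0.0606   0.0432   0.0002]
position [0.2569 0.5695 0.4039]
eef_rot [[ 0.9115 -0.0005  0.4113]
 [-0.4113 -0.0016  0.9115]
 [ 0.0002 -1.     -0.0016]]
wrist_force [-0.6559 -0.7029  0.2722]
moment [ 0.0073 -0.0144  0.0103]
width 0.09183695728648945
side 53.221826547604955 259.22843332456415 199.7631431149114 [ 0.1602 -0.5799  0.831 ] [[ 0.8578 -0.3691  0.3576]
 [-0.5138 -0.6325  0.5796]
 [ 0.0123 -0.6809 -0.7323]]
['frame', 'vfov', 'cx', 'cy', 'eye', 'orientation']
top 46.17359638836673 262.8711825410933 195.14903686964396 [ 0.3135 -0.008   1.1617] [[-0.0355 -0.9767  0.2117]
 [-0.9994  0.0349 -0.0064]
 [-0.0011 -0.2118 -0.9773]]
['frame', 'vfov', 'cx', 'cy', 'eye', 'orientation']
```

View pics/side0.png

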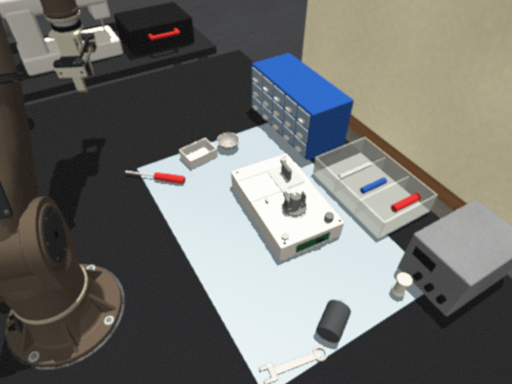

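View pics/top0.png

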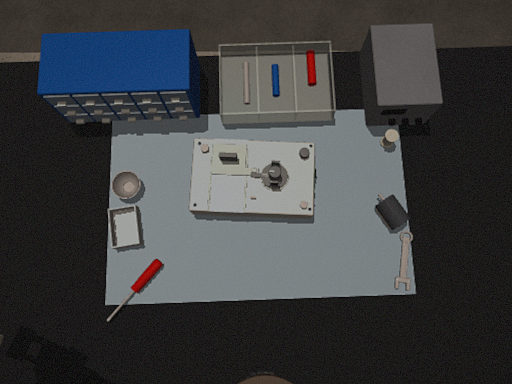

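Run:
```python
import cv2
a=cv2.imread("pics/side0.png")[145:265,220:350]; b=cv2.imread("pics/top0.png")[130:225,182:325]
cv2.imwrite("pics/side0c.png",cv2.resize(a,None,fx=5,fy=5,interpolation=cv2.INTER_CUBIC))
cv2.imwrite("pics/top0c.png",cv2.convertScaleAbs(cv2.resize(b,None,fx=5,fy=5,interpolation=cv2.INTER_CUBIC),alpha=1.3))
```

```text
(no output)
```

View pics/side0c.png

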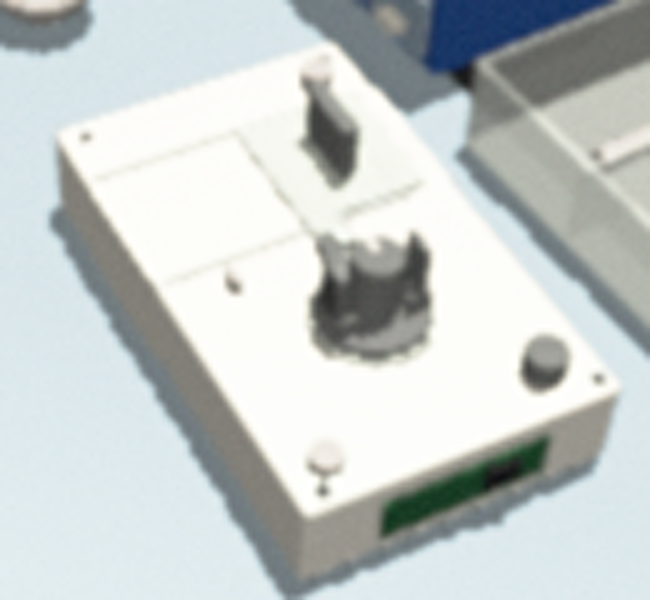

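View pics/top0c.png

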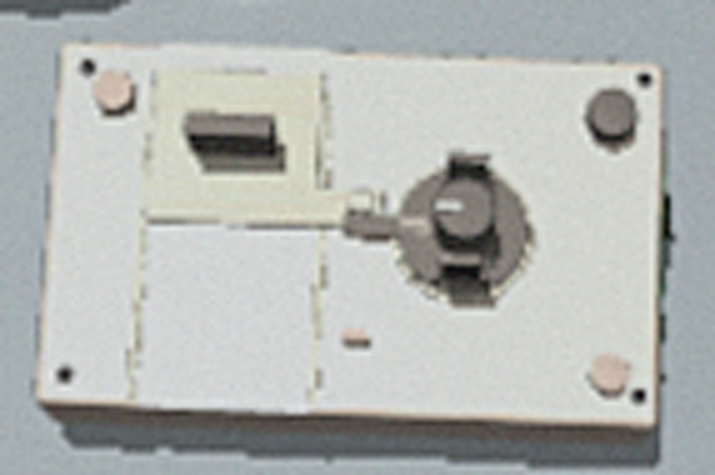

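```bash
cat > h.py <<'E'
from plant import manip, optics
import cv2,numpy as np
from scipy.optimize import least_squares
np.set_printoptions(precision=4,suppress=True)
def cam(n):
    d=optics.snapshot(n); d=dict(d); d["f"]=d["frame"].shape[0]/2/np.tan(np.radians(d["vfov"]/2)); return d
def proj(d,P):
    P=np.atleast_2d(P); c=(P-np.array(d["eye"]))@np.array(d["orientation"])
    return np.c_[d["cx"]+d["f"]*c[:,0]/c[:,2], d["cy"]+d["f"]*c[:,1]/c[:,2]]
def bed(p,L):
    L=np.atleast_2d(L); c,s=np.cos(p[2]),np.sin(p[2])
    return np.c_[p[0]+c*L[:,0]-s*L[:,1],p[1]+s*L[:,0]+c*L[:,1],L[:,2]+0.003]
def crop(n,x0,x1,y0,y1,k,fn,g=1.0):
    a=optics.snapshot(n)["frame"][y0:y1,x0:x1]
    cv2.imwrite(fn,cv2.convertScaleAbs(cv2.resize(a,None,fx=k,fy=k,interpolation=cv2.INTER_CUBIC),alpha=g))
E
python3 - <<'E'
from h import *
T,S=cam("top"),cam("side")
c=[(95,155,60),(95,-155,60),(-95,-155,60),(-95,155,60)]
L=np.array(c+[(0,-55,109)])/1000
t=(np.array([(63,45),(661,68),(658,425),(40,402),(465,210)])+.5)/5-.5+[182,130]
s=(np.array([(335,45),(620,388),(305,517),(60,135),(382,255)])+.5)/5-.5+[220,145]
for nm,m in(("top",(1,0)),("side",(0,1)),("both",(1,1))):
    def r(p): 
        W=bed(p,L); return np.r_[m[0]*(proj(T,W)-t).ravel(),m[1]*(proj(S,W)-s).ravel()]
    q=least_squares(r,[.5,0,0]); print(nm,q.x,np.degrees(q.x[2])); print(q.fun.reshape(2,-1,2))
E
```

```text
top [ 0.602   0.0089 -0.0723] -4.144451983329754
[[[-0.4043 -0.6374]
  [ 0.8006 -1.0435]
  [ 0.436   0.7215]
  [-1.1185  0.7956]
  [ 0.2884 -0.0338]]

 [[-0.     -0.    ]
  [ 0.      0.    ]
  [-0.      0.    ]
  [-0.     -0.    ]
  [-0.      0.    ]]]
side [ 0.6042  0.0085 -0.0822] -4.709303831315878
[[[ 0.     -0.    ]
  [ 0.     -0.    ]
  [ 0.      0.    ]
  [-0.     -0.    ]
  [ 0.     -0.    ]]

 [[ 0.3787 -0.8926]
  [ 1.2199  0.3281]
  [-0.0149  0.4589]
  [-1.1427 -0.9273]
  [-0.4997  0.2373]]]
both [ 0.6029  0.0086 -0.0761] -4.3588975509278765
[[[-0.1303 -1.1931]
  [ 1.0357 -1.1707]
  [ 0.3918  0.5741]
  [-1.1193  0.1883]
  [ 0.3984 -0.326 ]]

 [[-0.3613 -0.8133]
  [ 0.96    0.1984]
  [-0.0447  0.6627]
  [-1.7791 -0.5962]
  [-0.8386  0.3356]]]
```

Run:
```python
from h import *
T,S=cam("top"),cam("side")
c=[(95,155,60),(95,-155,60),(-95,-155,60),(-95,155,60)]
L=np.array(c+[(0,-55,109)])/1000
t=(np.array([(63,45),(661,68),(658,425),(40,402),(465,210)])+.5)/5-.5+[182,130]
s=(np.array([(335,45),(620,388),(305,517),(60,135),(382,255)])+.5)/5-.5+[220,145]
def pd(d,W,k):
    p=proj(d,W); o=np.array([d["cx"],d["cy"]]); v=(p-o)/d["f"]; return o+(p-o)*(1+k*(v**2).sum(1,keepdims=True))
for ms in (0,1):
    def r(p): 
        W=bed(p,L); return np.r_[(pd(T,W,p[3])-t).ravel(),(pd(S,W,p[4]*ms)-s).ravel()]
    q=least_squares(r,[.5,0,0,0,0]); print(q.x,np.degrees(q.x[2]),q.cost); print(q.fun.reshape(2,-1,2))
    # top-edge check
print(T["f"],S["f"])
```

```text
[ 0.6033  0.009  -0.0765 -0.4527  0.    ] -4.383306292842047 4.134270011120958
[[[ 0.9796 -0.3245]
  [ 0.2484 -0.6457]
  [-0.1278  0.3015]
  [-0.3318 -0.1967]
  [ 0.2075 -0.446 ]]

 [[-0.2904 -0.9291]
  [ 0.9801  0.0514]
  [-0.016   0.4725]
  [-1.6965 -0.7412]
  [-0.7952  0.1815]]]
[ 0.6036  0.0087 -0.076  -0.4511 -0.2926] -4.355414061065854 3.21980036070324
[[[ 1.0864 -0.4058]
  [ 0.3571 -0.7779]
  [ 0.0236  0.1593]
  [-0.1856 -0.2766]
  [ 0.346  -0.5703]]

 [[-0.3436 -0.62  ]
  [-0.1725 -0.274 ]
  [ 0.0684  0.2526]
  [-1.4783 -0.5896]
  [-0.7189  0.2337]]]
450.42526006006614 383.2328012302359
```

Emit:
carry_out(increments="0 0 0 10 0;0 0 0 10 0;0 0 0 10 0;0 0 0 10 0;0 0 0 10 0;0 0 0 10 0;0 0 0 10 0;0 0 0 0 0", newtons=5)

```text
time: 1.3
position: [0.2568, 0.5694, 0.4038]
eef_rot: [[-0.112, -0.001, 0.994], [-0.994, -0.002, -0.112], [0.002, -1.0, -0.001]]
wrist_force: [-0.5, -0.2, 0.2]
width: 0.0917
```

Run:
```python
from h import *
s=manip.get_state()
for k in("time","joint_pos","position","eef_rot","wrist_force"): print(k,s[k])
R=np.array(s["eef_rot"]); print(R.T@(np.array([.599,-.046,.404])-s["position"])*1000, np.degrees(np.arctan2(R[1,2],R[0,2])))
```

```text
time 1.3
joint_pos [-82.818   25.2808  17.8661  91.2584  -8.331   64.8837 -69.4351]
position [0.2568 0.5694 0.4038]
eef_rot [[-0.1121 -0.0009  0.9937]
 [-0.9937 -0.0017 -0.1121]
 [ 0.0018 -1.     -0.0007]]
wrist_force [-0.5135 -0.1962  0.1774]
[573.1177   0.509  409.0749] -6.438223959252196
```

Emit:
carry_out(increments="50 0 25 -2 0;50 0 35 0 0;50 0 35 0 0;50 0 35 0 0;50 0 35 0 0;50 0 35 0 0;50 0 35 0 0;50 0 35 0 0;50 0 35 0 0;50 0 35 0 0;0 0 0 0 0")

```text
time: 2.68
position: [0.5755, 0.0389, 0.4051]
eef_rot: [[-0.017, 0.005, 1.0], [-1.0, 0.0, -0.017], [-0.0, -1.0, 0.005]]
wrist_force: [-1.1, -0.1, -0.2]
width: 0.0914
```

```bash
cat >> h.py <<'E'
def rep(t):
    s=manip.get_state(); R=np.array(s["eef_rot"])
    print(s["time"],s["joint_pos"],s["position"],"F",s["wrist_force"],"M",s["moment"],"w",s["width"])
    print("d",R.T@(np.array(t)-s["position"])*1000,"ang",np.degrees(np.arctan2(R[1,2],R[0,2])),"Rx2,y2",R[2])
E
python3 -c "
from h import *
rep([.599,-.046,.404])"
```

```text
2.675 [-30.7817  21.5036  29.7327  98.9478 -11.8281  62.3863   1.6989] [0.5755 0.0389 0.4051] F [-1.1348 -0.1245 -0.2242] M [-0.0695  0.0842  0.0019] w 0.09140327268092453
d [84.4475  1.2432 25.003 ] ang -0.997274660494054 Rx2,y2 [-0.0002 -1.      0.0049]
```

Emit:
carry_out(increments="42 0 12 3 0;42 0 12 0 0;0 0 0 0 0;0 40 0 0 0;0 0 0 0 0")

```text
time: 3.3
position: [0.5962, -0.0432, 0.3641]
eef_rot: [[-0.049, 0.004, 0.999], [-0.999, 0.004, -0.049], [-0.004, -1.0, 0.004]]
wrist_force: [-0.8, 0.3, 0.6]
width: 0.0919
```

```bash
python3 -c "
from h import *
rep([.599,-.046,.35])
crop('side',220,350,145,265,5,'pics/s1.png')
crop('top',182,325,130,225,5,'pics/t1.png',1.5)"
```

```text
3.3 [-21.7796  25.9957  29.9085  98.9572 -15.062   58.8273  10.6213] [ 0.5962 -0.0432  0.3641] F [-0.849   0.3001  0.5872] M [-0.0652  0.0454 -0.0102] w 0.09189520689095557
d [ 2.6917 14.1454  2.868 ] ang -2.8264604623392877 Rx2,y2 [-0.0037 -1.      0.0035]
```

View pics/s1.png

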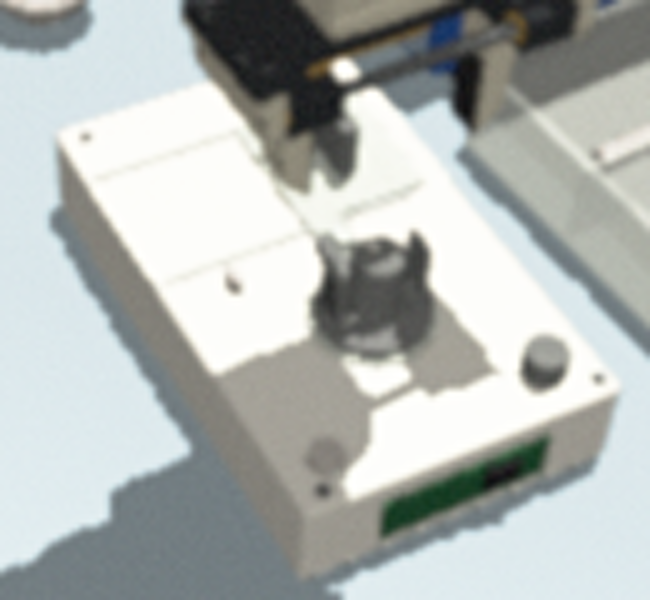

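View pics/t1.png

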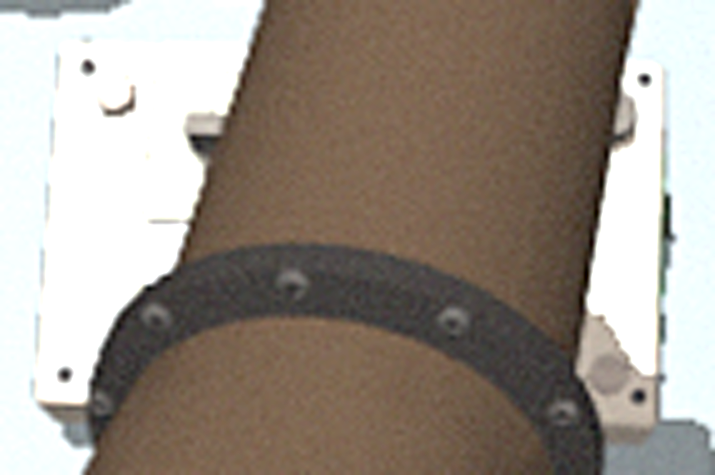

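```bash
cat > ov.py <<'E'
from h import *
def overlay(n,img,p,x0,x1,y0,y1,k,fn,g=1.,th=0,cov=0,k1=0):
    d=cam(n)
    a=cv2.convertScaleAbs(cv2.resize(img[y0:y1,x0:x1],None,fx=k,fy=k,interpolation=cv2.INTER_CUBIC),alpha=g)
    def line(pts,c):
        W=bed(p,np.array(pts)/1000); q=proj(d,W); o=np.array([d["cx"],d["cy"]]);v=(q-o)/d["f"]; q=o+(q-o)*(1+k1*(v**2).sum(1,keepdims=True))
        q=((q-[x0,y0]+.5)*k-.5)
        cv2.polylines(a,[np.round(q*8).astype(np.int32)],False,c,1,cv2.LINE_AA,3)
    ro=lambda x,y,z:(np.cos(th)*x-np.sin(th)*y,np.sin(th)*x+np.cos(th)*y-55,z+63)
    line([(95,155,60),(95,-155,60),(-95,-155,60),(-95,155,60),(95,155,60)],(0,0,255))
    circ=lambda r,z:[ro(r*np.cos(t),r*np.sin(t),z) for t in np.linspace(0,2*np.pi,40)]
    line(circ(15,46),(0,255,0)); line(circ(33,6),(0,255,0));
    for s in(1,-1):
        for xx in (28,23): line([ro(s*xx,u,v) for u,v in((-10,46),(10,46),(10,10),(-10,10),(-10,46))],(255,0,0) if s>0 else (255,0,255))
    line([ro(*q) for q in((-5,30,6),(-5,60,6),(5,60,6),(5,30,6))],(0,200,255))
    f=lambda x,y,z:(x+40-cov,y+62,z+60)
    line([f(-6,-22,42),f(6,-22,42),f(6,22,42),f(-6,22,42),f(-6,-22,42),f(-6,-22,4),f(-6,22,4),f(-6,22,42)],(255,255,0))
    cv2.imwrite(fn,a)
E
python3 - <<'E'
from ov import *
p=[.6033,.0088,-.0765]
overlay("side",cv2.imread("pics/side0.png"),p,225,350,150,255,6,"pics/o1.png",.8)
overlay("top",cv2.imread("pics/top0.png"),p,190,320,135,220,6,"pics/o2.png",1.3)
E
```

```text
(no output)
```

View pics/o1.png

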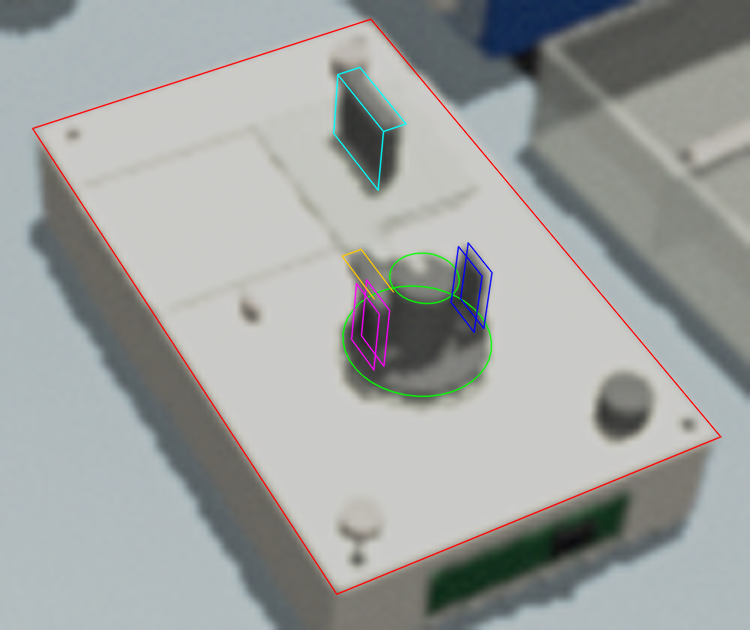

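View pics/o2.png

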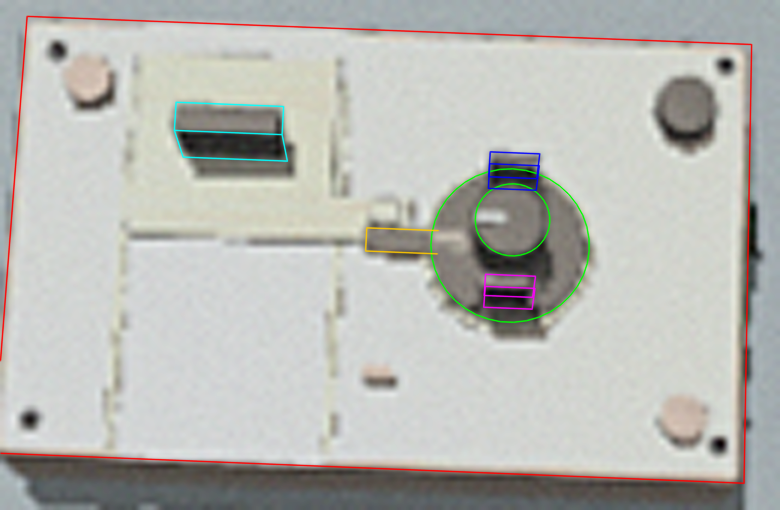

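Emit:
carry_out(increments="3 35 3 1.5 0;0 0 0 0 0;0 0 0 0 0")

```text
time: 3.88
position: [0.6026, -0.0464, 0.3373]
eef_rot: [[-0.074, 0.018, 0.997], [-0.997, 0.004, -0.074], [-0.005, -1.0, 0.017]]
wrist_force: [0.2, 0.1, 0.3]
width: 0.0916
```

```bash
cat >> h.py <<'E'
def repg(t,yaw=-4.4):
    s=manip.get_state(); R=np.array(s["eef_rot"]); g=np.array(s["position"])+.159*R[:,1]
    print("t",s["time"],"grasp",g,"F",s["wrist_force"],"Ftool",R.T@np.array(s["wrist_force"]),"M",s["moment"],"w",s["width"])
    print("j",s["joint_pos"]); print("d",R.T@(np.array(t)-g)*1000,"turn",np.degrees(np.arctan2(R[1,2],R[0,2]))-yaw,"tilt",R[2])
E
python3 -c "
from h import *
repg([.5991,-.046,.1])
crop('side',220,350,145,265,5,'pics/s2.png')"
```

```text
t 3.875 grasp [ 0.6054 -0.0458  0.1783] F [0.1881 0.0993 0.3265] Ftool [-0.1148 -0.3228  0.1858] M [-0.0998  0.0486  0.0346] w 0.0915974539577408
j [-20.9488  28.0156  29.4755 100.1274 -16.7515  55.1723  10.8142]
d [ 1.0936 78.1654 -7.6765] turn 0.12689383091508244 tilt [-0.0053 -0.9998  0.0174]
```

View pics/s2.png

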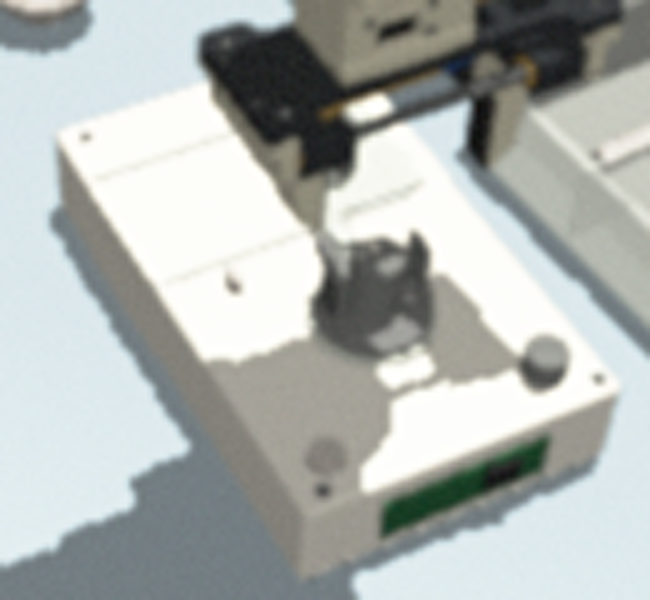

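Emit:
carry_out(increments="0 12 0 0 0;0 12 0 0 0;0 0 -5 0 0;0 0 0 0 0")

```text
time: 4.42
position: [0.5977, -0.0457, 0.3128]
eef_rot: [[-0.074, 0.019, 0.997], [-0.997, 0.004, -0.074], [-0.006, -1.0, 0.019]]
wrist_force: [0.0, 0.7, -0.4]
width: 0.0917
```

```bash
python3 -c "
from h import *
repg([.5991,-.046,.1])"
```

```text
t 4.425 grasp [ 0.6008 -0.045   0.1538] F [ 0.0475  0.6654 -0.3837] Ftool [-0.6648  0.3875 -0.0088] M [-0.1195  0.0154  0.0635] w 0.09166397993057565
j [-20.5241  29.1178  28.6969 102.2952 -17.7155  51.93    11.6968]
d [ 1.436  53.79   -2.5813] turn 0.17483439470427697 tilt [-0.0058 -0.9998  0.0186]
```

Emit:
carry_out(increments="0 -35 0 0 0;0 0 0 0 0;0 0 0 0 0")

```text
time: 4.8
position: [0.5968, -0.0458, 0.3485]
eef_rot: [[-0.074, 0.018, 0.997], [-0.997, 0.004, -0.074], [-0.006, -1.0, 0.018]]
wrist_force: [0.2, 0.7, -0.3]
width: 0.0916
```

```bash
python3 -c "
from h import *
repg([.5991,-.046,.1])"
```

```text
t 4.8 grasp [ 0.5998 -0.0451  0.1895] F [ 0.1926  0.6629 -0.2556] Ftool [-0.6738  0.2621  0.1386] M [-0.0709  0.1136 -0.0176] w 0.09160372802555876
j [-21.4928  26.7944  29.8922 100.2975 -16.1431  56.0782  10.3881]
d [ 1.4686 89.4812 -2.2065] turn 0.17875549342638308 tilt [-0.0058 -0.9998  0.0181]
```

Emit:
carry_out(increments="0 12 0 0 0;0 12 0 0 0;0 12 0 0 0;0 12 0 0 0;0 12 0 0 0;1 0 -2 0 0;0 0 0 0 0")

```text
time: 5.68
position: [0.5948, -0.0464, 0.2813]
eef_rot: [[-0.074, 0.014, 0.997], [-0.997, 0.004, -0.074], [-0.005, -1.0, 0.013]]
wrist_force: [-0.0, -0.2, 1.3]
width: 0.0918
```

```bash
python3 -c "
from h import *
repg([.5991,-.046,.1])
d=optics.snapshot('side')['frame'];cv2.imwrite('pics/s3.png',cv2.resize(d[140:260,215:355],None,fx=5,fy=5,interpolation=cv2.INTER_CUBIC))"
```

```text
t 5.675 grasp [ 0.597  -0.0457  0.1223] F [-0.0133 -0.1504  1.2951] Ftool [ 0.1445 -1.2958  0.0151] M [-0.1222  0.0822 -0.0073] w 0.09182505509661924
j [-19.6744  31.1409  27.6395 104.1832 -19.0809  48.4834  12.9554]
d [ 0.231  22.3297  1.8411] turn 0.16279305945281752 tilt [-0.005  -0.9999  0.0133]
```

View pics/s3.png

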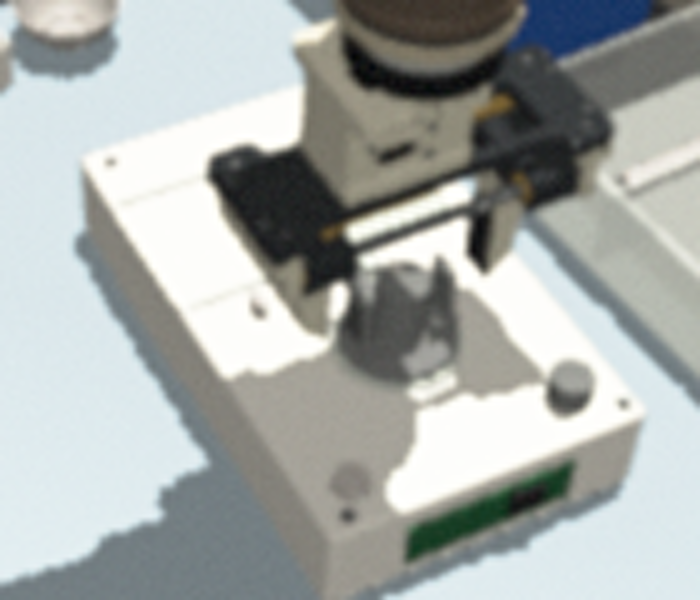

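Emit:
carry_out(increments="0 10 2 0 0;0 12 0 0 0;0 0 0 0 0;0 0 0 0 0")

```text
time: 6.22
position: [0.5976, -0.0462, 0.2584]
eef_rot: [[-0.073, 0.015, 0.997], [-0.997, 0.004, -0.074], [-0.005, -1.0, 0.015]]
wrist_force: [0.2, 0.3, -0.0]
width: 0.0917
```

```bash
python3 -c "
from h import *
repg([.5991,-.046,.1])
S=cam('side')
s=manip.get_state(); R=np.array(s['eef_rot']); g=np.array(s['position'])+.178*R[:,1]
for a in(-1,1): print((proj(S,g+a*.046*R[:,2])-[215,140]+.5)*5)
print((proj(S,[.5991,-.046,.112])-[215,140]+.5)*5)
d=S['frame'];cv2.imwrite('pics/s4.png',cv2.resize(d[140:260,215:355],None,fx=5,fy=5,interpolation=cv2.INTER_CUBIC))"
```

```text
t 6.225 grasp [ 0.6    -0.0455  0.0994] F [ 0.1571  0.2819 -0.0233] Ftool [-0.2925  0.0269  0.1356] M [-0.0698  0.0732  0.0245] w 0.09171664576192833
j [-18.8704  32.9995  26.6343 104.8234 -20.2729  46.0032  13.9011]
d [ 0.5312 -0.6341 -0.8914] turn 0.18187289613834423 tilt [-0.0054 -0.9999  0.0147]
[[323.9303 350.6991]]
[[474.0026 292.6694]]
[[403.6866 281.6548]]
```

View pics/s4.png

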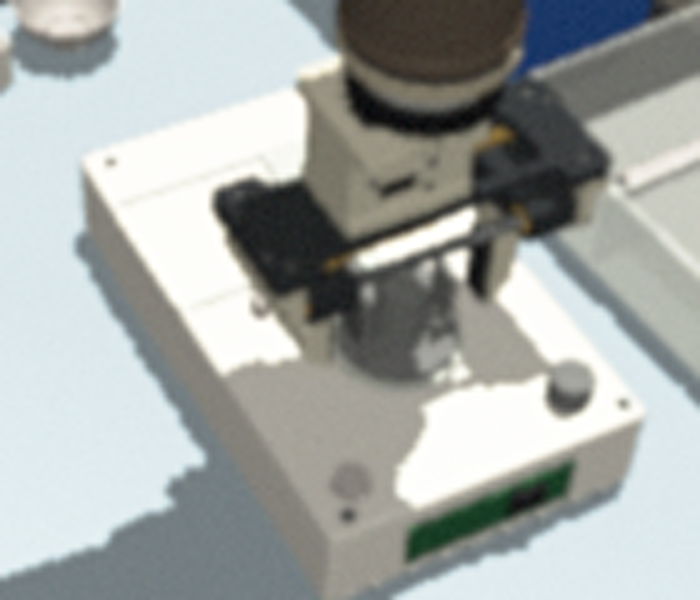

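Emit:
carry_out(increments="0 0 0 0 88;0 0 -1 0 88;0 0 0 0 88;0 0 0 0 88;0 0 0 0 88", newtons=5)

```text
time: 6.9
position: [0.5968, -0.0461, 0.2591]
eef_rot: [[-0.073, 0.016, 0.997], [-0.997, 0.004, -0.073], [-0.006, -1.0, 0.016]]
wrist_force: [-0.1, -0.4, 0.1]
width: 0.06
```

```bash
python3 -c "
from h import *
repg([.5991,-.046,.1])"
```

```text
t 6.9 grasp [ 0.5994 -0.0454  0.1001] F [-0.1017 -0.3926  0.0705] Ftool [ 0.3986 -0.0739 -0.0714] M [-0.0806  0.0103 -0.0122] w 0.06001025695455706
j [-18.9184  32.8558  26.6556 104.9568 -20.2513  45.9275  13.8967]
d [ 0.607   0.1117 -0.2582] turn 0.18904751662977315 tilt [-0.0056 -0.9999  0.016 ]
```

Emit:
carry_out(increments="0 0 0 0 108;0 0 0 0 108;0 0 0 0 108;0 0 0 0 108", newtons=5)

```text
time: 7.4
position: [0.5975, -0.0461, 0.2592]
eef_rot: [[-0.073, 0.018, 0.997], [-0.997, 0.004, -0.073], [-0.005, -1.0, 0.018]]
wrist_force: [1.6, -0.4, -0.9]
width: 0.0528
```

```bash
python3 -c "
from h import *
repg([.5991,-.046,.1])"
```

```text
t 7.4 grasp [ 0.6004 -0.0455  0.1002] F [ 1.6439 -0.3641 -0.9006] Ftool [0.2474 0.9286 1.65  ] M [-0.115  -0.1666 -0.0439] w 0.05284805996697855
j [-18.9168  32.8783  26.6567 104.8963 -20.2605  45.8711  13.8928]
d [ 0.5925  0.2005 -1.2219] turn 0.19074345049922048 tilt [-0.0053 -0.9998  0.0177]
```

Emit:
carry_out(increments="0 0 0.7 0 108;0 0 0 0 108;0 0 0 0 108")

```text
time: 7.78
position: [0.5979, -0.0462, 0.2592]
eef_rot: [[-0.073, 0.017, 0.997], [-0.997, 0.004, -0.073], [-0.006, -1.0, 0.017]]
wrist_force: [1.0, 0.3, -0.4]
width: 0.0533
```

```bash
python3 -c "
from h import *
repg([.5991,-.046,.1])"
```

```text
t 7.775 grasp [ 0.6006 -0.0455  0.1002] F [ 0.9946  0.3141 -0.4092] Ftool [-0.384   0.4275  0.9619] M [-0.0866  0.0306  0.0013] w 0.0533473247439438
j [-18.8936  32.92    26.6536 104.8138 -20.2665  45.9701  13.8915]
d [ 0.6153  0.2117 -1.4442] turn 0.18560767444135173 tilt [-0.0055 -0.9998  0.0167]
```

Emit:
carry_out(increments="0 0 0.8 0 108;0 0 0.4 0 108;0 0 0 0 130;0 0 0 0 130;0 0 0 0 130", newtons=10)

```text
time: 8.4
position: [0.5983, -0.046, 0.2592]
eef_rot: [[-0.074, 0.015, 0.997], [-0.997, 0.005, -0.074], [-0.006, -1.0, 0.014]]
wrist_force: [-0.9, 1.2, 2.4]
width: 0.0463
```

```bash
python3 -c "
from h import *
repg([.5991,-.046,.1])"
```

```text
t 8.4 grasp [ 0.6006 -0.0451  0.1002] F [-0.9391  1.1622  2.4354] Ftool [-1.1056 -2.4427 -0.9871] M [ 0.0655  0.4709 -0.1067] w 0.04631056186810166
j [-18.8593  32.985   26.6315 104.6911 -20.29    46.1718  13.8824]
d [ 0.9663  0.1672 -1.4366] turn 0.17565099168213738 tilt [-0.0064 -0.9999  0.0143]
```

Emit:
carry_out(increments="0 0 0 0 150;0 0 0 0 150;0 0 0 0 150", newtons=16)

```text
time: 8.78
position: [0.5987, -0.046, 0.2592]
eef_rot: [[-0.073, 0.016, 0.997], [-0.997, 0.005, -0.074], [-0.006, -1.0, 0.015]]
wrist_force: [-0.6, 1.1, 2.5]
width: 0.042
```

```bash
python3 -c "
from h import *
repg([.5991,-.046,.1])"
```

```text
t 8.775 grasp [ 0.6012 -0.0452  0.1002] F [-0.6071  1.0871  2.5012] Ftool [-1.0552 -2.5048 -0.6469] M [ 0.0795  0.4588 -0.0978] w 0.042009673325805824
j [-18.8616  32.9973  26.6315 104.6589 -20.298   46.1339  13.8825]
d [ 0.9992  0.2096 -1.9978] turn 0.1802768947353126 tilt [-0.0063 -0.9999  0.0154]
```

Emit:
carry_out(increments="0 0 0 -3 150;0 0 0 -3 150;0 0 0 -3 150")

```text
time: 9.15
position: [0.5987, -0.0459, 0.2592]
eef_rot: [[0.088, 0.016, 0.996], [-0.996, 0.005, 0.088], [-0.004, -1.0, 0.016]]
wrist_force: [-0.9, -0.2, 1.3]
width: 0.042
```

```bash
python3 -c "
from h import *
repg([.6012,-.0455,.1])"
```

```text
t 9.15 grasp [ 0.6012 -0.0451  0.1002] F [-0.8691 -0.213   1.2534] Ftool [ 0.1315 -1.268  -0.8642] M [ 0.1444  0.4299 -0.0968] w 0.04204004022482377
j [-17.1759  32.597   24.0669 104.5105 -18.3266  45.7978  21.2738]
d [ 0.3571  0.2067 -0.0016] turn 9.4254529756317 tilt [-0.0036 -0.9999  0.0161]
```

Emit:
carry_out(increments="0 0 0 -4 150;0 0 0 -4 150;0 0 0 -4 150;0 0 0 -4 150")

```text
time: 9.65
position: [0.5987, -0.0459, 0.2592]
eef_rot: [[0.367, 0.016, 0.93], [-0.93, 0.005, 0.367], [0.001, -1.0, 0.017]]
wrist_force: [-0.4, 0.8, 2.0]
width: 0.0422
```

```bash
python3 -c "
from h import *
repg([.6012,-.0455,.1])
S=cam('side')
d=S['frame'];cv2.imwrite('pics/s5.png',cv2.resize(d[140:260,215:355],None,fx=5,fy=5,interpolation=cv2.INTER_CUBIC))"
```

```text
t 9.65 grasp [ 0.6013 -0.0451  0.1002] F [-0.4211  0.8396  1.9636] Ftool [-0.9333 -1.9658 -0.051 ] M [ 0.1281  0.4621 -0.063 ] w 0.04222925480855285
j [-14.1042  32.0022  19.4823 104.2348 -14.8579  45.3264  34.5325]
d [ 0.3382  0.233  -0.2015] turn 25.935507074283557 tilt [ 0.0012 -0.9999  0.0166]
```

View pics/s5.png

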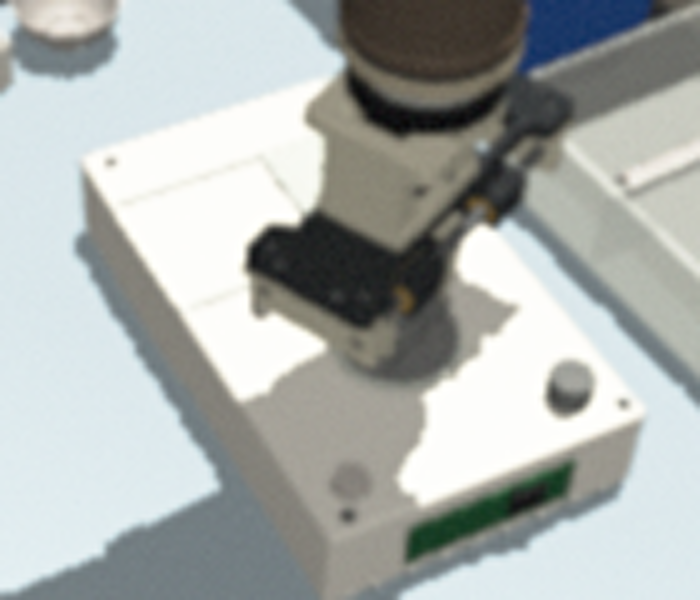

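Emit:
carry_out(increments="0 0 0 -4 150;0 0 0 -4 150;0 0 0 -4 150;0 0 0 -3 150")

```text
time: 10.2
position: [0.5988, -0.0459, 0.2592]
eef_rot: [[0.601, 0.016, 0.799], [-0.8, 0.005, 0.601], [0.005, -1.0, 0.016]]
wrist_force: [0.3, 0.3, 1.6]
width: 0.0422
```

```bash
python3 -c "
from h import *
repg([.6012,-.0455,.1])"
```

```text
t 10.2 grasp [ 0.6013 -0.045   0.1002] F [0.279  0.3359 1.5681] Ftool [-0.0926 -1.5617  0.4496] M [ 0.1424  0.3998 -0.1347] w 0.0422202476802094
j [-11.2015  31.5949  15.2206 103.9721 -11.6778  45.031   46.941 ]
d [ 0.3111  0.1992 -0.3615] turn 41.31373570248505 tilt [ 0.0053 -0.9999  0.0158]
```

Emit:
carry_out(increments="0 0 0 -1.5 150;0 0 0 -1.5 150")

```text
time: 10.45
position: [0.5988, -0.0459, 0.2592]
eef_rot: [[0.642, 0.016, 0.767], [-0.767, 0.005, 0.642], [0.006, -1.0, 0.016]]
wrist_force: [-0.6, -0.4, 1.3]
width: 0.0415
```

Emit:
carry_out(increments="0 0 0 -1.5 150;0 0 0 -1.5 150")

```text
time: 10.7
position: [0.5988, -0.0459, 0.2592]
eef_rot: [[0.683, 0.016, 0.73], [-0.731, 0.005, 0.683], [0.007, -1.0, 0.015]]
wrist_force: [-0.9, 0.5, 0.1]
width: 0.0417
```

```bash
python3 -c "
from h import *
repg([.6012,-.0455,.1])"
```

```text
t 10.7 grasp [ 0.6013 -0.045   0.1002] F [-0.9456  0.5111  0.1285] Ftool [-1.0181 -0.1407 -0.3399] M [ 0.113   0.4183 -0.0738] w 0.04174051809322584
j [-10.0394  31.4679  13.5315 103.8612 -10.4211  44.9552  51.9254]
d [ 0.2544  0.2253 -0.423 ] turn 47.465766206307585 tilt [ 0.0069 -0.9999  0.0152]
```

Emit:
carry_out(increments="0 0 0 -1.5 150;0 0 0 -1.5 150")

```text
time: 10.95
position: [0.5988, -0.0459, 0.2592]
eef_rot: [[0.722, 0.016, 0.691], [-0.691, 0.005, 0.722], [0.008, -1.0, 0.015]]
wrist_force: [-0.3, 1.2, 2.9]
width: 0.0418
```

```bash
python3 -c "
from h import *
repg([.6012,-.0455,.1])"
```

```text
t 10.95 grasp [ 0.6013 -0.045   0.1002] F [-0.2677  1.2178  2.9154] Ftool [-1.0126 -2.9128  0.738 ] M [ 0.1168  0.42   -0.1365] w 0.0417845631863458
j [ -9.4323  31.4075  12.6495 103.8065  -9.7653  44.9176  54.5156]
d [ 0.2264  0.239  -0.4567] turn 50.665362204859626 tilt [ 0.0078 -0.9999  0.0148]
```

Emit:
carry_out(increments="0 0 0 -1.5 150;0 0 0 -1.5 150")

```text
time: 11.2
position: [0.5988, -0.0459, 0.2592]
eef_rot: [[0.76, 0.016, 0.65], [-0.65, 0.005, 0.76], [0.009, -1.0, 0.014]]
wrist_force: [-0.9, 1.0, 1.0]
width: 0.042
```

```bash
python3 -c "
from h import *
repg([.6012,-.0455,.1])"
```

```text
t 11.2 grasp [ 0.6013 -0.045   0.1002] F [-0.8701  0.9982  0.9668] Ftool [-1.3018 -0.975   0.2068] M [ 0.1365  0.479  -0.3746] w 0.04203055777982105
j [ -8.8228  31.3553  11.7714 103.7521  -9.1178  44.8898  57.1076]
d [ 0.2116  0.2255 -0.4478] turn 53.855178920292495 tilt [ 0.0085 -0.9999  0.0144]
```

Emit:
carry_out(increments="0 0 0 -0.5 150")

```text
time: 11.32
position: [0.5988, -0.0459, 0.2592]
eef_rot: [[0.766, 0.016, 0.643], [-0.643, 0.006, 0.766], [0.008, -1.0, 0.014]]
wrist_force: [0.3, 1.3, 2.0]
width: 0.042
```

```bash
python3 -c "
from h import *
repg([.6012,-.0455,.1])"
```

```text
t 11.325 grasp [ 0.6013 -0.045   0.1002] F [0.2588 1.2564 2.0382] Ftool [-0.5926 -2.0268  1.1579] M [ 0.3094  0.4558 -0.5069] w 0.042017501721239664
j [ -8.7081  31.3454  11.6172 103.7469  -9.0217  44.885   57.5458]
d [ 0.2376  0.2136 -0.4177] turn 54.37790309670301 tilt [ 0.0085 -0.9999  0.0145]
```

Emit:
carry_out(increments="0 0 0 0.4 150")

```text
time: 11.45
position: [0.5988, -0.046, 0.2592]
eef_rot: [[0.761, 0.016, 0.649], [-0.649, 0.006, 0.761], [0.008, -1.0, 0.015]]
wrist_force: [-0.9, 1.2, 1.7]
width: 0.0418
```

```bash
python3 -c "
from h import *
repg([.6012,-.0455,.1])"
```

```text
t 11.45 grasp [ 0.6013 -0.0451  0.1002] F [-0.8842  1.1784  1.6907] Ftool [-1.4232 -1.6978  0.3479] M [ 0.1867  0.4113 -0.231 ] w 0.041754994599636344
j [ -8.7762  31.352   11.7261 103.7511  -9.1095  44.8879  57.2101]
d [ 0.188   0.2244 -0.401 ] turn 53.95570692449762 tilt [ 0.0084 -0.9999  0.0146]
```

Emit:
carry_out(increments="0 0 0 0 120;0 0 0 0 108;0 0 0 0 98;0 0 0 0 85;0 0 0 0 60;0 0 0 0 30;0 0 0 0 0;0 0 0 0 0", newtons=10)

```text
time: 12.45
position: [0.5991, -0.0463, 0.259]
eef_rot: [[0.761, 0.017, 0.648], [-0.648, 0.005, 0.761], [0.01, -1.0, 0.014]]
wrist_force: [0.9, -0.3, 0.4]
width: 0.0907
```

```bash
python3 -c "
from h import *
repg([.6012,-.0455,.1])"
```

```text
t 12.45 grasp [ 0.6017 -0.0456  0.1   ] F [ 0.8688 -0.3321  0.4192] Ftool [ 0.8808 -0.4061  0.3164] M [-0.019  -0.0269 -0.0179] w 0.09071908468751269
j [ -8.7899  31.3774  11.7618 103.7433  -9.0625  44.8206  57.22  ]
d [-0.4429  0.0392 -0.2879] turn 53.98297230427978 tilt [ 0.0098 -0.9999  0.0143]
```

Emit:
carry_out(increments="0 -12 0 0 0;0 -20 0 0 0;0 -20 0 0 0;0 -20 0 0 0;0 -20 0 0 0;0 0 0 0 0")

```text
time: 13.2
position: [0.5976, -0.047, 0.358]
eef_rot: [[0.761, 0.019, 0.648], [-0.649, 0.004, 0.761], [0.012, -1.0, 0.016]]
wrist_force: [0.4, 0.2, 0.1]
width: 0.092
```

```bash
python3 -c "
from h import *
from ov import overlay
repg([.6501,.0678,.15])
S=cam('side')
d=S['frame'];cv2.imwrite('pics/s6.png',cv2.resize(d[140:260,215:355],None,fx=5,fy=5,interpolation=cv2.INTER_CUBIC))"
```

```text
t 13.2 grasp [ 0.6007 -0.0463  0.199 ] F [0.377  0.2297 0.0826] Ftool [ 0.1389 -0.0742  0.4206] M [ 0.0306  0.0163 -0.0379] w 0.09203021598938523
j [-10.1433  24.6981  13.5136  98.6096  -7.0899  56.393   55.5657]
d [-36.9599  50.4659 118.0996] turn 53.97031379706302 tilt [ 0.0119 -0.9998  0.016 ]
```

View pics/s6.png

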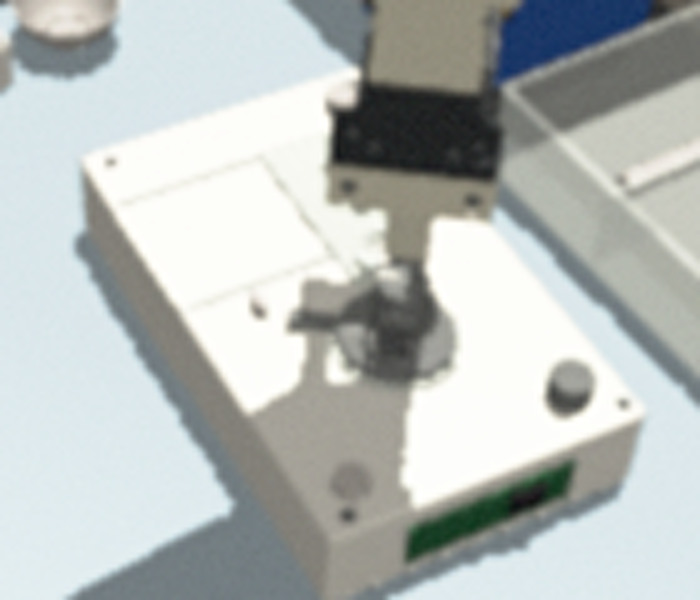

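Emit:
carry_out(increments="0 -10 0 9 0;0 0 0 9 0;0 0 0 9 0;0 0 0 9 0;0 0 0 9 0;0 0 0 7 0;0 0 0 0 0")

```text
time: 14.12
position: [0.5949, -0.0465, 0.3613]
eef_rot: [[-0.071, 0.008, 0.997], [-0.997, 0.004, -0.071], [-0.005, -1.0, 0.008]]
wrist_force: [0.3, -0.1, 0.4]
width: 0.092
```

```bash
python3 -c "
from h import *
repg([.6501,.0678,.15])"
```

```text
t 14.125 grasp [ 0.5962 -0.0459  0.2023] F [ 0.3302 -0.1162  0.4053] Ftool [ 0.0907 -0.403   0.3408] M [-0.0963  0.0421 -0.0214] w 0.09195527402247808
j [-19.3507  25.5457  26.7074  99.2545 -13.5526  57.8943   8.2157]
d [-116.9855   53.255    45.2942] turn 0.3409385945383354 tilt [-0.0046 -1.      0.008 ]
```

Emit:
carry_out(increments="-20 0 10 0 0;-20 0 10 0 0;-20 0 10 0 0;-20 0 10 0 0;-20 0 5 0 0;-16 0 0 0 0;0 0 0 0 0")

```text
time: 15.0
position: [0.6511, 0.0769, 0.3608]
eef_rot: [[-0.06, 0.007, 0.998], [-0.998, 0.005, -0.06], [-0.006, -1.0, 0.006]]
wrist_force: [0.5, -0.5, -0.7]
width: 0.0914
```

```bash
python3 -c "
from h import *
from ov import overlay
repg([.6501,.0678,.13])
S=cam('side')
overlay('side',S['frame'],[.6048,.009,-.0765],225,350,140,245,6,'pics/s7.png',.8,th=.93)
overlay('top',optics.snapshot('top')['frame'],[.6048,.009,-.0765],190,320,135,220,6,'pics/t7.png',1.3,th=.93)
"
```

```text
t 15.0 grasp [0.6522 0.0777 0.2018] F [ 0.479  -0.4663 -0.6984] Ftool [0.4404 0.6992 0.5018] M [-0.0537  0.0612 -0.0539] w 0.09141327418431994
j [-27.7122  30.945   25.3729  90.3236 -14.7954  61.6205  -1.9789]
d [10.4479 71.7505 -1.9772] turn 0.9374576204723755 tilt [-0.0055 -1.      0.0065]
```

View pics/s7.png

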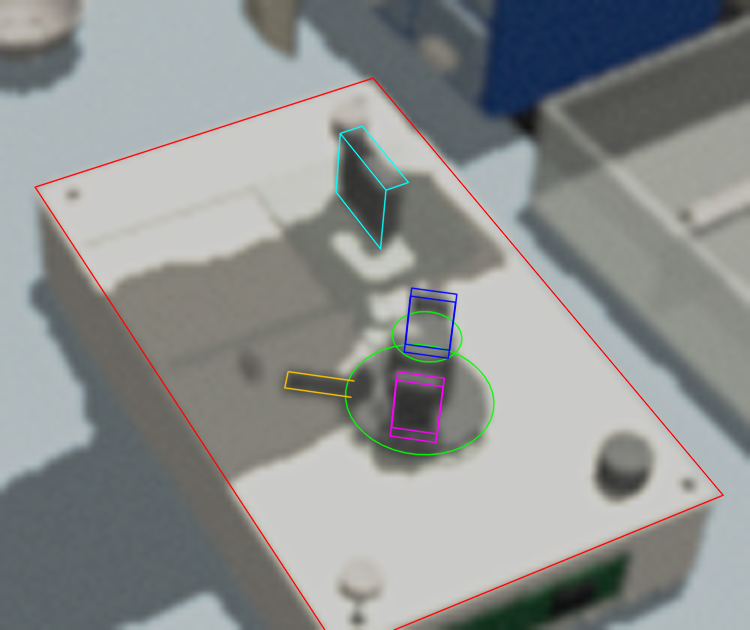

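View pics/t7.png

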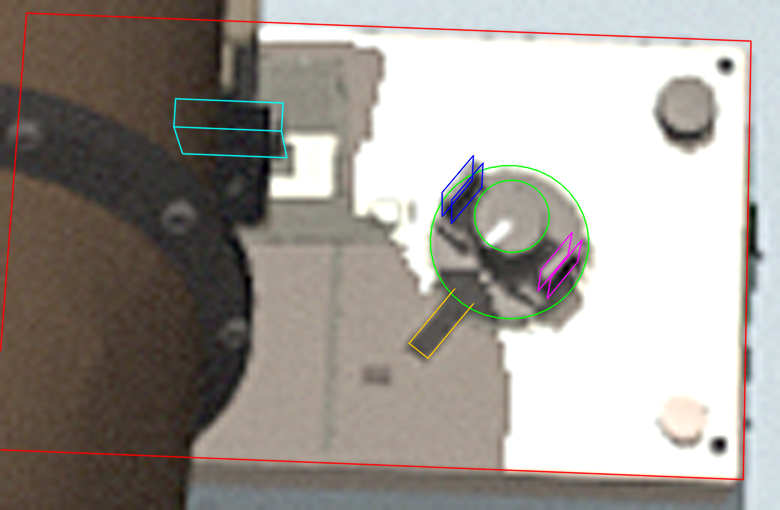

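```bash
python3 -c "
from h import *
from ov import overlay
crop('top',250,295,155,195,14,'pics/t8.png',1.2)
overlay('top',optics.snapshot('top')['frame'],[.6033,.0088,-.0765],250,295,155,195,14,'pics/t8o.png',1.2,th=.94)
"
```

```text
(no output)
```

View pics/t8.png

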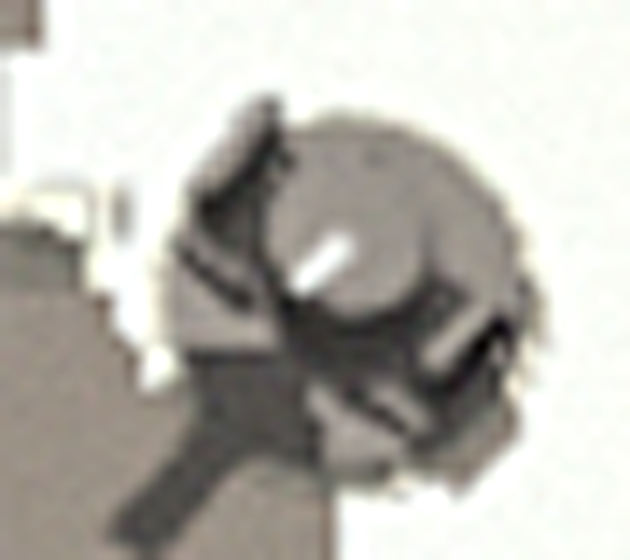

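View pics/t8o.png

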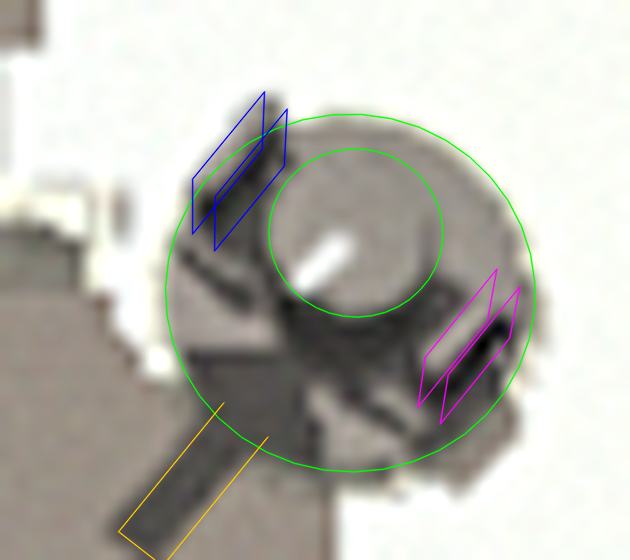

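```bash
python3 -c "
from h import *
T=cam('top')
def ray(u,v,z):
    d=np.array(T['orientation'])@np.array([(u-T['cx'])/T['f'],(v-T['cy'])/T['f'],1]); e=np.array(T['eye']); return e+d*(z-e[2])/d[2]
for u,v in((200,120),(205,110),(195,32),(222,122),(333,118)): print(u,v,ray(u,v,0),ray(u,v,.08),ray(u,v,.2))
S=T=cam('side')
for u,v in((305,152),(350,97),(303,150),(348,96),(315,175)): print(u,v,ray(u,v,0),ray(u,v,.06))
cv2.imwrite('pics/sf.png',S['frame'])
repg([.6501,.0678,.13])
"
```

```text
200 120 [0.7817 0.149  0.    ] [0.7495 0.1382 0.08  ] [0.7011 0.122  0.2   ]
205 110 [0.8105 0.135  0.    ] [0.7762 0.1252 0.08  ] [0.7249 0.1104 0.2   ]
195 32 [1.0499 0.1617 0.    ] [0.9992 0.15   0.08  ] [0.9232 0.1325 0.2   ]
222 122 [0.7737 0.0889 0.    ] [0.742  0.0822 0.08  ] [0.6945 0.0722 0.2   ]
333 118 [ 0.7744 -0.2153  0.    ] [ 0.7427 -0.2011  0.08  ] [ 0.6951 -0.1796  0.2   ]
305 152 [ 0.8113  0.1881 -0.    ] [0.7643 0.1327 0.06  ]
350 97 [1.163  0.3737 0.    ] [1.0906 0.3048 0.06  ]
303 150 [0.8115 0.2    0.    ] [0.7645 0.1437 0.06  ]
348 96 [1.1608 0.3833 0.    ] [1.0885 0.3137 0.06  ]
315 175 [0.7731 0.0806 0.    ] [0.7289 0.0329 0.06  ]
t 15.45 grasp [0.6524 0.075  0.2022] F [-0.182  -0.0043  0.2095] Ftool [ 0.0149 -0.2108 -0.1799] M [-0.1138  0.0971 -0.0333] w 0.09175047743180868
j [-27.5511  30.9017  25.4565  90.3545 -14.7848  61.6087  -1.9477]
d [ 7.6552 72.1787 -2.3768] turn 0.7340775841063372 tilt [-0.005  -1.      0.0072]
```

View pics/sf.png

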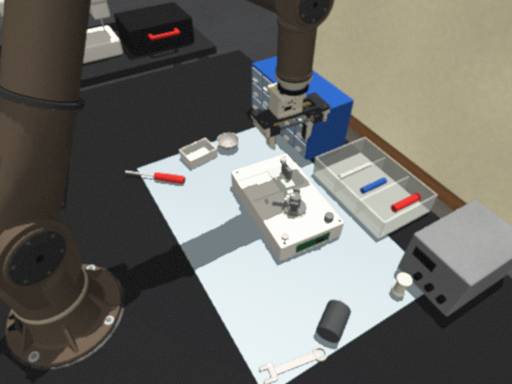

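Emit:
carry_out(increments="7 15 -2 0 0;0 15 0 0 0;0 15 0 0 0;0 12 0 0 0;0 0 0 0 0")

```text
time: 16.08
position: [0.6484, 0.0666, 0.2986]
eef_rot: [[-0.065, 0.005, 0.998], [-0.998, 0.004, -0.065], [-0.004, -1.0, 0.005]]
wrist_force: [0.8, 0.1, 0.2]
width: 0.0915
```

```bash
python3 -c "
from h import *
from ov import overlay
repg([.6501,.0678,.091])
S=cam('side')
cv2.imwrite('pics/s8.png',cv2.resize(S['frame'][120:240,225:355],None,fx=5,fy=5,interpolation=cv2.INTER_CUBIC))
"
```

```text
t 16.075 grasp [0.6491 0.0672 0.1396] F [0.7763 0.0556 0.1958] Ftool [-0.1066 -0.1918  0.772 ] M [-0.0661  0.0408  0.0204] w 0.09151524780310578
j [-26.0763  34.1358  24.0298  94.528  -16.5381  54.5496   0.1694]
d [-0.4381 48.5698  0.6929] turn 0.688272894601726 tilt [-0.0043 -1.      0.0046]
```

View pics/s8.png

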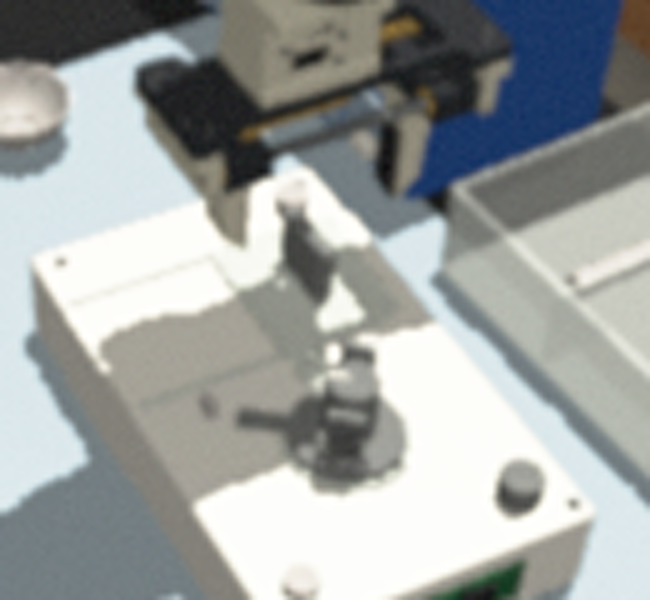

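Fingers (tips ≈(232,240) and (402,190)) straddle the fin (≈(310,245)) well centred; go down.

Emit:
carry_out(increments="0 15 0 0 0;0 15 0 0 0;0 12 0 0 0;0 6 0 0.5 0;0 0 0 0 0")

```text
time: 16.75
position: [0.6492, 0.067, 0.2481]
eef_rot: [[-0.074, 0.007, 0.997], [-0.997, 0.004, -0.074], [-0.005, -1.0, 0.006]]
wrist_force: [-0.5, 0.3, -0.2]
width: 0.0917
```

```bash
python3 -c "
from h import *
repg([.6501,.0678,.091])
S=cam('side')
cv2.imwrite('pics/s9.png',cv2.resize(S['frame'][120:240,225:355],None,fx=5,fy=5,interpolation=cv2.INTER_CUBIC))
"
```

```text
t 16.75 grasp [0.6502 0.0677 0.0891] F [-0.5373  0.3424 -0.1947] Ftool [-0.3009  0.1926 -0.5623] M [-0.0863  0.0283 -0.0073] w 0.09165639225605812
j [-25.1845  37.4617  22.6826  96.7159 -18.3434  49.0947   1.0901]
d [-0.1155 -1.8654 -0.132 ] turn 0.1685452412146793 tilt [-0.0047 -1.      0.0062]
```

View pics/s9.png

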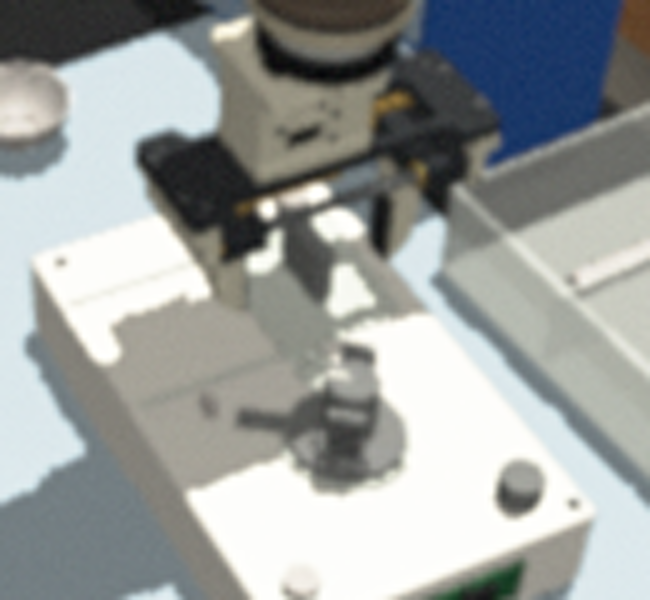

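Emit:
carry_out(increments="0 -2 0 0 120;0 0 0 0 190;0 0 0 0 210;0 0 0 0 230;0 0 0 0 230;0 0 0 0 230", newtons=10)

```text
time: 17.55
position: [0.6498, 0.067, 0.2522]
eef_rot: [[-0.073, 0.01, 0.997], [-0.997, 0.005, -0.074], [-0.006, -1.0, 0.009]]
wrist_force: [0.4, -0.1, -0.5]
width: 0.0365
```

```bash
python3 -c "
from h import *
repg([.6501,.0678,.091])"
```

```text
t 17.55 grasp [0.6514 0.0677 0.0932] F [ 0.3633 -0.1418 -0.4863] Ftool [0.1174 0.4891 0.3683] M [-0.1023  0.0697  0.0227] w 0.036485512983432764
j [-25.2392  37.185   22.7845  96.5486 -18.25    49.3532   1.0311]
d [ 0.0545  2.1994 -1.278 ] turn 0.1837946876593035 tilt [-0.0055 -0.9999  0.0092]
```

Emit:
carry_out(increments="0 2 -1 0 230;0 0 0 0 230;0 0 0 0 230;0 0 0 0 230;0 0 0 0 230;0 0 0 0 230")

```text
time: 18.3
position: [0.6485, 0.0671, 0.2499]
eef_rot: [[-0.074, 0.009, 0.997], [-0.997, 0.005, -0.074], [-0.006, -1.0, 0.008]]
wrist_force: [0.6, 0.3, 0.4]
width: 0.0122
```

```bash
python3 -c "
from h import *
repg([.6501,.0678,.091])"
```

```text
t 18.3 grasp [0.6499 0.0679 0.0909] F [0.5651 0.2947 0.3607] Ftool [-0.3374 -0.3544  0.5448] M [-0.0944  0.3237 -0.0691] w 0.012182780349003797
j [-25.2401  37.2507  22.7132  96.8114 -18.3133  49.0796   1.0755]
d [ 0.0651 -0.0542  0.2061] turn 0.1819868718992277 tilt [-0.0055 -1.      0.0082]
```

Emit:
carry_out(increments="0 0 -3 0 230;0 0 -5 0 230;0 0 -5 0 230;0 0 -5 0 230;0 0 -5 0 230")

```text
time: 18.92
position: [0.6252, 0.0688, 0.25]
eef_rot: [[-0.074, 0.012, 0.997], [-0.997, 0.005, -0.074], [-0.006, -1.0, 0.012]]
wrist_force: [2.3, 0.1, -1.2]
width: 0.0124
```

```bash
python3 -c "
from h import *
repg([.6499,.0679,.091])"
```

```text
t 18.925 grasp [0.6271 0.0695 0.091 ] F [ 2.3449  0.1409 -1.2141] Ftool [-0.3065  1.2426  2.3139] M [-0.0921 -0.2609  0.0097] w 0.012441362722506273
j [-26.2659  35.3972  22.7672 100.4725 -18.0905  47.0141   0.7855]
d [-0.0451  0.245  22.8855] turn 0.1715214868150765 tilt [-0.0055 -0.9999  0.0115]
```

22.9 mm along at 2.3 N friction, no obstruction.

Emit:
carry_out(increments="0 0 -5 0 230;0 0 -5 0 230;0 0 -5 0 230;0 0 -5 0 230;0 0 -5 0 230;0 0 -2 0 230")

```text
time: 19.68
position: [0.5962, 0.071, 0.2499]
eef_rot: [[-0.073, 0.012, 0.997], [-0.997, 0.005, -0.074], [-0.006, -1.0, 0.012]]
wrist_force: [2.9, -0.6, -0.9]
width: 0.0126
```

```bash
python3 -c "
from h import *
repg([.6499,.0679,.091])"
```

```text
t 19.675 grasp [0.5981 0.0718 0.091 ] F [ 2.8923 -0.5517 -0.9059] Ftool [0.343  0.9388 2.914 ] M [-0.0826 -0.1123 -0.0293] w 0.012575544879524246
j [-27.5436  33.192   22.8317 104.7727 -17.7991  44.7899   0.3246]
d [ 0.0498  0.574  51.9029] turn 0.18374805843357134 tilt [-0.0057 -0.9999  0.0119]
```

Emit:
carry_out(increments="0 0 -2 0 230;0 0 -2 0 230;0 0 -2 0 230")

```text
time: 20.05
position: [0.5899, 0.0714, 0.2499]
eef_rot: [[-0.074, 0.012, 0.997], [-0.997, 0.005, -0.074], [-0.006, -1.0, 0.012]]
wrist_force: [2.6, 0.2, -0.4]
width: 0.0126
```

```bash
python3 -c "
from h import *
repg([.6499,.0679,.091])"
```

```text
t 20.05 grasp [0.5919 0.0722 0.0909] F [ 2.6039  0.2307 -0.3671] Ftool [-0.4194  0.4007  2.5753] M [-0.0713 -0.1579  0.0244] w 0.012550794081756205
j [-27.8254  32.7237  22.8491 105.6846 -17.7342  44.311    0.2032]
d [ 0.0376  0.6171 58.1314] turn 0.18002590746817937 tilt [-0.0057 -0.9999  0.0121]
```

Emit:
carry_out(increments="0 0 -1 0 230;0 0 -1 0 230")

```text
time: 20.3
position: [0.5879, 0.0716, 0.2499]
eef_rot: [[-0.073, 0.013, 0.997], [-0.997, 0.005, -0.074], [-0.006, -1.0, 0.012]]
wrist_force: [6.3, -1.2, -2.6]
width: 0.0125
```

```bash
python3 -c "
from h import *
repg([.6499,.0679,.091])"
```

```text
t 20.3 grasp [0.59   0.0724 0.091 ] F [ 6.2792 -1.232  -2.6463] Ftool [0.7824 2.721  6.3193] M [-0.2024 -0.8642 -0.044 ] w 0.012549675613793892
j [-27.9232  32.5639  22.8576 105.9848 -17.7147  44.1403   0.1638]
d [ 0.0709  0.7074 60.0951] turn 0.181159001682909 tilt [-0.0058 -0.9999  0.0125]
```

Emit:
carry_out(increments="0 0 -1 0 230")

```text
time: 20.42
position: [0.5876, 0.0716, 0.25]
eef_rot: [[-0.074, 0.015, 0.997], [-0.997, 0.005, -0.074], [-0.006, -1.0, 0.015]]
wrist_force: [8.8, -0.2, -6.9]
width: 0.0123
```

```bash
python3 -c "
from h import *
repg([.6499,.0679,.091])"
```

```text
t 20.425 grasp [0.5899 0.0724 0.091 ] F [ 8.7801 -0.1526 -6.9487] Ftool [-0.4543  7.0781  8.6655] M [-0.1427 -1.408  -0.0209] w 0.012288874429454793
j [-27.9641  32.5053  22.8698 106.0909 -17.7039  43.9742   0.1431]
d [ 0.0354  0.8901 60.1188] turn 0.1756011769784509 tilt [-0.0057 -0.9999  0.0145]
```

Stop felt at 60.1 mm (6–9 N). Relax, release, and rise.

Emit:
carry_out(increments="0 0 0 0 230;0 0 0 0 230;0 0 0 0 210;0 0 0 0 180;0 0 0 0 120;0 0 0 0 80;0 0 0 0 80")

```text
time: 21.3
position: [0.5863, 0.0717, 0.2494]
eef_rot: [[-0.073, 0.011, 0.997], [-0.997, 0.005, -0.074], [-0.005, -1.0, 0.011]]
wrist_force: [0.1, -0.4, 1.9]
width: 0.0515
```

```bash
python3 -c "
from h import *
repg([.6499,.0679,.091])"
```

```text
t 21.3 grasp [0.5881 0.0724 0.0904] F [ 0.0601 -0.372   1.8791] Ftool [ 0.3564 -1.88    0.1081] M [-0.0629  0.0388 -0.0012] w 0.05146762167965554
j [-27.975   32.5022  22.8512 106.2008 -17.7026  44.0654   0.1442]
d [-0.061   0.1344 61.9557] turn 0.18191969305637468 tilt [-0.0054 -0.9999  0.0111]
```

Both fingers clear; rise and move aside (up and to the left) for a look.

Emit:
carry_out(increments="0 -8 0 0 80;0 -15 0 0 80;0 -25 0 0 80;0 -25 0 0 80;0 -25 0 0 80;-30 0 -15 0 80;-40 0 -20 0 80;-40 0 -20 0 80;-40 0 -20 0 80;-40 0 -20 0 80;-40 0 -20 0 80;0 0 0 0 80")

```text
time: 22.8
position: [0.4861, 0.3147, 0.3641]
eef_rot: [[-0.078, 0.023, 0.997], [-0.997, 0.01, -0.078], [-0.012, -1.0, 0.022]]
wrist_force: [0.5, -0.8, 0.9]
width: 0.063
```

```bash
python3 -c "
from h import *
repg([.6499,.0679,.091])
from ov import overlay
p=[.6042,.009,-.0765]
cv2.imwrite('pics/send.png',optics.snapshot('side')['frame'])
cv2.imwrite('pics/tend.png',optics.snapshot('top')['frame'])
overlay('top',optics.snapshot('top')['frame'],[.6033,.0088,-.0765],190,320,135,220,6,'pics/t10.png',1.3,th=.93,cov=60)
"
```

```text
t 22.8 grasp [0.4898 0.3163 0.2051] F [ 0.5376 -0.7918  0.8747] Ftool [ 0.7371 -0.8699  0.6173] M [-0.1459  0.1167  0.0039] w 0.06299447377520713
j [-56.0388  23.16    24.4096 101.9099 -11.0184  55.8496 -31.8503]
d [236.5742 115.319  176.3388] turn -0.07218749991722628 tilt [-0.0119 -0.9997  0.0225]
```

View pics/t10.png

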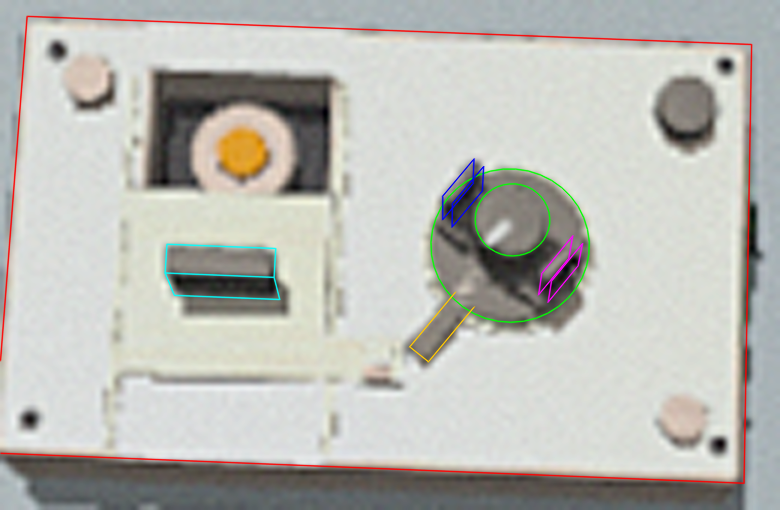

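View pics/send.png

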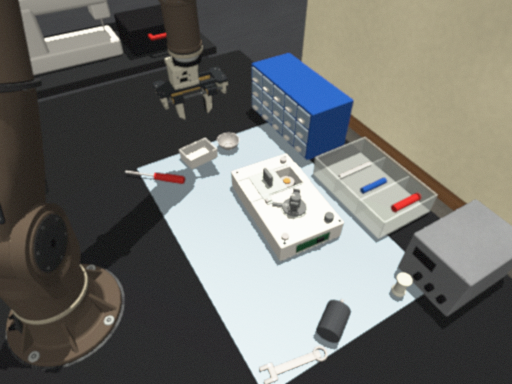

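View pics/tend.png

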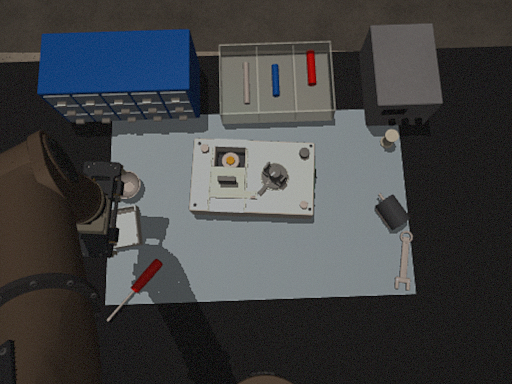

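Emit:
carry_out(increments="0 -10 0 0 80;0 0 0 0 80;0 0 0 0 80")

```text
time: 23.38
position: [0.4899, 0.3065, 0.3754]
eef_rot: [[-0.091, 0.025, 0.996], [-0.996, 0.007, -0.091], [-0.01, -1.0, 0.025]]
wrist_force: [-0.5, -0.4, -0.6]
width: 0.0627
```

```bash
python3 -c "
from plant import finish_job
print(finish_job())"
```

```text
the job is handed in; nothing more can be done
None
```

The bed is open for service: the dial is turned to its open stop with both tabs sprung out, and the cover is fully open. I handed the job in at about 23.4 s of the 64 s allowed.

- **Dial:** I pinched the tabs to 42 mm (bottomed) at 16 N and turned the dial about 54° (0.94 rad), where I felt the stop. The wrist moment peaked at 0.51 N m on one short row, above the 0.3–0.4 N m you gave for a stop and just under the 0.55 N m limit. I eased back 0.4° before letting go.
- **Cover:** I gripped the fin at 10 N and slid it 60.1 mm to its end stop. Sliding took about 2.5 N, and the push at the stop was at most 9 N.
- **Last pictures:** The dial's tongue and both sprung-out tabs match the model at 0.93 rad, and the fin matches 60 mm open. The loose parts look undisturbed and the gripper is clear of everything.
- **Disagreement:** My camera estimate of the dial's axis was about 2 mm off in x. I corrected it by feel while pinching. The corner fit also left residuals of 1 to 2 pixels.

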